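Complete the stamp set and shut the drawer

TASK

The pulled-out drawer should hold one stamp of each shape (round, cross and oblong), one in each small tray, but one shape is missing. Lift a stamp of the missing shape out of the basket, set it down upright in the empty tray without dropping it, then push the drawer gently, without slamming, fully home with all three stamps still standing. Leave the other stamps standing in the basket and the jar where it is.

Things in the scene. Friction and masses are not known exactly. Their poses are not given: they have to be found in the camera images.
- round_1: Light wooden hand stamp with a round disc foot, 64 mm in diameter, 18 mm thick, under a round upright neck (20 mm diameter) and grip. The grip is a 28 mm cylinder, 48 to 95 mm above the underside, on the z axis; 95 mm high in all, 0.11 kg. Origin: centre of the underside, z up when standing. Stands in a tray or the basket.
- cross_1: Light wooden hand stamp with a foot in the shape of a plus sign, 66 x 66 mm with arms 22 mm wide along its x and y axes, 18 mm thick, under a round upright neck (20 mm diameter) and grip. The grip is a 28 mm cylinder, 48 to 95 mm above the underside, on the z axis; 95 mm high in all, 0.11 kg. Origin: centre of the underside, z up when standing. Stands in a tray or the basket.
- oblong_1: Light wooden hand stamp with a plain bar-shaped foot, 66 mm along its x axis and 32 mm wide, 18 mm thick, under a round upright neck (20 mm diameter) and grip. The grip is a 28 mm cylinder, 48 to 95 mm above the underside, on the z axis; 95 mm high in all, 0.11 kg. Origin: centre of the underside, z up when standing. Stands in a tray or the basket.
- round_2: Light wooden hand stamp with a round disc foot, 64 mm in diameter, 18 mm thick, under a round upright neck (20 mm diameter) and grip. The grip is a 28 mm cylinder, 48 to 95 mm above the underside, on the z axis; 95 mm high in all, 0.11 kg. Origin: centre of the underside, z up when standing. Stands in a tray or the basket.
- cross_2: Light wooden hand stamp with a foot in the shape of a plus sign, 66 x 66 mm with arms 22 mm wide along its x and y axes, 18 mm thick, under a round upright neck (20 mm diameter) and grip. The grip is a 28 mm cylinder, 48 to 95 mm above the underside, on the z axis; 95 mm high in all, 0.11 kg. Origin: centre of the underside, z up when standing. Stands in a tray or the basket.
- oblong_2: Light wooden hand stamp with a plain bar-shaped foot, 66 mm along its x axis and 32 mm wide, 18 mm thick, under a round upright neck (20 mm diameter) and grip. The grip is a 28 mm cylinder, 48 to 95 mm above the underside, on the z axis; 95 mm high in all, 0.11 kg. Origin: centre of the underside, z up when standing. Stands in a tray or the basket.
- tray_1: Small square white tray, 92 x 92 mm, 18 mm high, walls and floor 3 mm thick (86 mm inside). Three such trays lie loose side by side in the pulled-out drawer; each takes one stamp. Origin: centre of its underside; z up.
- tray_2: Small square white tray, 92 x 92 mm, 18 mm high, walls and floor 3 mm thick (86 mm inside). Three such trays lie loose side by side in the pulled-out drawer; each takes one stamp. Origin: centre of its underside; z up.
- tray_3: Small square white tray, 92 x 92 mm, 18 mm high, walls and floor 3 mm thick (86 mm inside). Three such trays lie loose side by side in the pulled-out drawer; each takes one stamp. Origin: centre of its underside; z up.
- basket: Grey square basket, open at the top, 206 x 206 mm outside, walls 5 mm thick, rim 55 mm above the table, inner floor 11 mm above the table. Holds four spare stamps. It does not move. Origin: its centre at table height; axes along its sides.
- cabinet: Plastic cabinet with white sides and a clear top and back, 160 mm deep, 314 mm wide, 137 mm high, fixed, open at the front, into which the drawer slides. Origin: on the table under the middle of its front edge; x points into the cabinet (the way the drawer shuts), y along its front.
- drawer (a joint): Travel of the cabinet's shallow grey drawer in m: 0 = pulled out (as at the start), 0.125 = fully home. Slides along the cabinet's x with about 3 N friction, stays where left. White front 306 mm wide, 51 mm high; when out, its outer face is 126 mm before the cabinet's front edge, and 1 mm before it when home.
- drawer_handle (a point): Middle of the steel bar handle on the drawer's front: horizontal bar 110 mm long along the cabinet's y, 31 mm above the table, 35 mm out from the drawer's front. Moves with the drawer; axes as the cabinet's.
- jar: Bystander: jar with a steel cap, 60 mm in diameter, 85 mm high, loose. Origin: centre of its underside.
Not all that is in view belongs to the job. Leave any green or purple look-alike of the round_1 alone.

How it is judged:
On the way, in this order (a step that is already met when the one before it is completed fails the run):
1. one stamp of each shape stands upright in the trays, one to a tray, released, with the drawer still pulled out ((((x of round_1 in the frame of drawer_handle between 0.05 and 0.145 m and y of round_1 in the frame of drawer_handle between -0.14 and 0.14 m and height (world z) of round_1 below 0.018 m and angle between round_1's own z axis and vertical below 0.12 rad) and (x of round_2 in the frame of basket between -0.1 and 0.1 m and y of round_2 in the frame of basket between -0.1 and 0.1 m and z of round_2 in the frame of basket below 0.018 m and angle between round_2's own z axis and vertical below 0.2 rad)) or ((x of round_2 in the frame of drawer_handle between 0.05 and 0.145 m and y of round_2 in the frame of drawer_handle between -0.14 and 0.14 m and height (world z) of round_2 below 0.018 m and angle between round_2's own z axis and vertical below 0.12 rad) and (x of round_1 in the frame of basket between -0.1 and 0.1 m and y of round_1 in the frame of basket between -0.1 and 0.1 m and z of round_1 in the frame of basket below 0.018 m and angle between round_1's own z axis and vertical below 0.2 rad))) and (((x of cross_1 in the frame of drawer_handle between 0.05 and 0.145 m and y of cross_1 in the frame of drawer_handle between -0.14 and 0.14 m and height (world z) of cross_1 below 0.018 m and angle between cross_1's own z axis and vertical below 0.12 rad) and (x of cross_2 in the frame of basket between -0.1 and 0.1 m and y of cross_2 in the frame of basket between -0.1 and 0.1 m and z of cross_2 in the frame of basket below 0.018 m and angle between cross_2's own z axis and vertical below 0.2 rad)) or ((x of cross_2 in the frame of drawer_handle between 0.05 and 0.145 m and y of cross_2 in the frame of drawer_handle between -0.14 and 0.14 m and height (world z) of cross_2 below 0.018 m and angle between cross_2's own z axis and vertical below 0.12 rad) and (x of cross_1 in the frame of basket between -0.1 and 0.1 m and y of cross_1 in the frame of basket between -0.1 and 0.1 m and z of cross_1 in the frame of basket below 0.018 m and angle between cross_1's own z axis and vertical below 0.2 rad))) and (((x of oblong_1 in the frame of drawer_handle between 0.05 and 0.145 m and y of oblong_1 in the frame of drawer_handle between -0.14 and 0.14 m and height (world z) of oblong_1 below 0.018 m and angle between oblong_1's own z axis and vertical below 0.12 rad) and (x of oblong_2 in the frame of basket between -0.1 and 0.1 m and y of oblong_2 in the frame of basket between -0.1 and 0.1 m and z of oblong_2 in the frame of basket below 0.018 m and angle between oblong_2's own z axis and vertical below 0.2 rad)) or ((x of oblong_2 in the frame of drawer_handle between 0.05 and 0.145 m and y of oblong_2 in the frame of drawer_handle between -0.14 and 0.14 m and height (world z) of oblong_2 below 0.018 m and angle between oblong_2's own z axis and vertical below 0.12 rad) and (x of oblong_1 in the frame of basket between -0.1 and 0.1 m and y of oblong_1 in the frame of basket between -0.1 and 0.1 m and z of oblong_1 in the frame of basket below 0.018 m and angle between oblong_1's own z axis and vertical below 0.2 rad))) and value of joint drawer below 0.06 m and contact force between each of round_1, cross_1, oblong_1, round_2, cross_2, oblong_2 and the fingers below 0.05 N), for 0.2 s.
2. the drawer is fully home (value of joint drawer above 0.119 m), for 0.2 s.
At the end, for the whole second after the job is handed in: The drawer is within 6 mm of fully home; each of its three trays holds one upright stamp (tilt under 0.12 rad, down on the tray's floor), one of each shape; the other three stamps stand in the basket (tilt under 0.2 rad); all at rest ((((x of round_1 in the frame of drawer_handle between 0.05 and 0.145 m and y of round_1 in the frame of drawer_handle between -0.14 and 0.14 m and height (world z) of round_1 below 0.018 m and angle between round_1's own z axis and vertical below 0.12 rad) and (x of round_2 in the frame of basket between -0.1 and 0.1 m and y of round_2 in the frame of basket between -0.1 and 0.1 m and z of round_2 in the frame of basket below 0.018 m and angle between round_2's own z axis and vertical below 0.2 rad)) or ((x of round_2 in the frame of drawer_handle between 0.05 and 0.145 m and y of round_2 in the frame of drawer_handle between -0.14 and 0.14 m and height (world z) of round_2 below 0.018 m and angle between round_2's own z axis and vertical below 0.12 rad) and (x of round_1 in the frame of basket between -0.1 and 0.1 m and y of round_1 in the frame of basket between -0.1 and 0.1 m and z of round_1 in the frame of basket below 0.018 m and angle between round_1's own z axis and vertical below 0.2 rad))) and (((x of cross_1 in the frame of drawer_handle between 0.05 and 0.145 m and y of cross_1 in the frame of drawer_handle between -0.14 and 0.14 m and height (world z) of cross_1 below 0.018 m and angle between cross_1's own z axis and vertical below 0.12 rad) and (x of cross_2 in the frame of basket between -0.1 and 0.1 m and y of cross_2 in the frame of basket between -0.1 and 0.1 m and z of cross_2 in the frame of basket below 0.018 m and angle between cross_2's own z axis and vertical below 0.2 rad)) or ((x of cross_2 in the frame of drawer_handle between 0.05 and 0.145 m and y of cross_2 in the frame of drawer_handle between -0.14 and 0.14 m and height (world z) of cross_2 below 0.018 m and angle between cross_2's own z axis and vertical below 0.12 rad) and (x of cross_1 in the frame of basket between -0.1 and 0.1 m and y of cross_1 in the frame of basket between -0.1 and 0.1 m and z of cross_1 in the frame of basket below 0.018 m and angle between cross_1's own z axis and vertical below 0.2 rad))) and (((x of oblong_1 in the frame of drawer_handle between 0.05 and 0.145 m and y of oblong_1 in the frame of drawer_handle between -0.14 and 0.14 m and height (world z) of oblong_1 below 0.018 m and angle between oblong_1's own z axis and vertical below 0.12 rad) and (x of oblong_2 in the frame of basket between -0.1 and 0.1 m and y of oblong_2 in the frame of basket between -0.1 and 0.1 m and z of oblong_2 in the frame of basket below 0.018 m and angle between oblong_2's own z axis and vertical below 0.2 rad)) or ((x of oblong_2 in the frame of drawer_handle between 0.05 and 0.145 m and y of oblong_2 in the frame of drawer_handle between -0.14 and 0.14 m and height (world z) of oblong_2 below 0.018 m and angle between oblong_2's own z axis and vertical below 0.12 rad) and (x of oblong_1 in the frame of basket between -0.1 and 0.1 m and y of oblong_1 in the frame of basket between -0.1 and 0.1 m and z of oblong_1 in the frame of basket below 0.018 m and angle between oblong_1's own z axis and vertical below 0.2 rad))) and value of joint drawer above 0.119 m and linear speed of each of round_1, cross_1, oblong_1, round_2, cross_2, oblong_2 below 0.03 m/s); the robot touches nothing.
It fails at once if a stamp is dropped or knocked over (it moves faster than 0.6 m/s while the fingers do not hold it, or tilts by more than 0.8 rad) ((linear speed of round_1 above 0.6 m/s and contact force between round_1 and the fingers below 0.05 N) or (linear speed of cross_1 above 0.6 m/s and contact force between cross_1 and the fingers below 0.05 N) or (linear speed of oblong_1 above 0.6 m/s and contact force between oblong_1 and the fingers below 0.05 N) or (linear speed of round_2 above 0.6 m/s and contact force between round_2 and the fingers below 0.05 N) or (linear speed of cross_2 above 0.6 m/s and contact force between cross_2 and the fingers below 0.05 N) or (linear speed of oblong_2 above 0.6 m/s and contact force between oblong_2 and the fingers below 0.05 N) or angle between any of round_1, cross_1, oblong_1, round_2, cross_2, oblong_2's own z axis and vertical above 0.8 rad).
It fails at once if the drawer is slammed (moves faster than 0.4 m/s) (velocity of joint drawer above 0.4 m/s).
It fails at once if the jar is moved by more than 40 mm (distance of jar from where it was at the start of the episode above 0.04 m).
It also fails if it takes over 62 s, if anything falls off the work surface, if the arm or the gripper's body presses on something with over 40 N, if the wrist force passes 120 N, or if a joint passes its speed limit or range.

ROBOT

A 6-joint arm with a two-finger parallel gripper is mounted at the origin on the work surface. World frame = base frame: x ahead of the robot, y to its left, z up, the work surface at z = 0. Lengths are in m, angles in rad, forces in N, time in s.
With the tool pointing down it reaches from about 0.35 to 0.775 m from the base axis. Payload 7.3 kg.
Tool frame: the origin (TCP) lies at the very end of the fingers, on their centre line; the grasp point (between the pads) lies 19 mm behind it (grasp_offset is the distance from the TCP to the grasp point, in m); z points along the fingers, x is the direction in which the jaws open and shut, and the axes are right-handed (so a half turn about z gives the same grasp; the last joint's range is limited). The gripper opens to 92 mm and grips with 3 to 60 N. Pads are 19 mm wide; open, the fingers measure 130 mm over their backs; the gripper's body (75 mm by 190 mm) begins 47 mm behind the grasp point.
Start: joints at [-1.287, 0.342, 1.524, -0, 1.275, -0.146], TCP at [0.219, -0.477, 0.227] pointing down, gripper open.
Joint ranges: [-2.53, 2.53], [-0.77, 2.02], [0.04, 2.7], [-1, 4.14], [0.28, 2.66], [-3.11, 3.11]. Speed limits (rad/s): [2.57, 2.57, 3.14, 3.14, 3.14, 3.14].

INTERFACE

Orientations are given as a 3x3 rotation matrix whose columns are the frame's x, y, z axes.
In Python, from rig import read_state, camera, camera_model, sign_off, grasp_offset gives the robot as it stands.
- The arm moves only by the tool move_arm, never from a script. Its argument "rows" is a list of rows, each a list of 3 entries, a list of its own where there are three numbers: the opening, from 0 (shut) to 1 (fully open), then the shift along the tool's x, y, z in mm, then the turn about the tool's z in rad. In form: [[claw, [x, y, z], twist], ...]. A call has exactly 8 rows; each row shifts and turns the commanded pose from where the row before left it, along the tool's axes as they then stand; what a row does not reach is not made up. A row lasts 1/12 s, in which the tool goes at most 41.7 mm and 7.16 degrees, less where a joint would pass 70% of its speed; a pose out of reach is approached as far as the arm can. A call is refused whole if a number of a shift passes 41.7 or a number of a turn 0.125, either way. A call with a gripper value outside its range is refused whole. The fingers move at their own pace and stop on an object; "grip_force" is the grip in N (left out, the last holds). Time passes only in rows, so rows that do not move let the fingers close, or fill a call up. It gives the time, the measured TCP pose, the force and the opening at its end, in the units of the state.
- read_state(): the state, without advancing time (a new reading comes with each control period).
- camera(name): name is "scene" or "top" or "wrist"; returns the picture (384x512x3 uint8, red, green, blue); there is no depth.
- camera_model(name): a dict with "K" (3x3 intrinsics, pixels), "R" (3x3) and "t" (3): a world point X has camera coordinates R X + t. Camera axes: x right, y down, z forward; pixel columns grow to the right and rows downward; lengths in m; the calibration is good to about 2 mm. A picture is of the moment at which its call begins: read the wrist's pose just before it. camera_model takes no time and is no camera call; for the wrist camera it gives the pose at the moment of the call.
- sign_off(): hands the job in, once; it reports no verdict.
The state is a dict: "time_s": time; "joint_positions": joint angles; "joint_velocities": joint speeds; "effort": joint torques, N m; "tcp_pos": TCP position; "tcp_rot": TCP orientation; "force": force on the tool from outside, world axes, zero at the start; "moment": the same for the moment, N m; "grip_width": finger opening in m.
Only numpy, scipy, OpenCV 4.12 (cv2) and the standard library are available. Lean on these libraries where they do the work, as an engineer would, in place of code of your own. Each camera call takes 0.05 s, during which the arm holds its last target. There are 200 camera calls.

## Working session

There is one attempt and no reset: what is moved stays moved. The work goes in short steps, Python scripts to look and compute and a tool call to move; the robot and the scene stay as the last step left them, time stands still between calls to the robot, and variables do not carry over. Pictures are saved under pics/ and viewed, about 8 in all and at most 12, crops included, and the job is handed in when it is done.

Besides the shell and the picture viewer there is one more tool, called after "Emit:" in YAML: its name, and indented under it one key for each argument. move_arm: Moves the arm, as the interface text tells. Its arguments: {"type":"object","properties":{"rows":{"type":"array"},"grip_force":{"type":"number"}},"required":["rows"]}

```bash
mkdir -p pics; python3 - <<'E'
from rig import *
import cv2,numpy as np
for n in("scene","top"):
    cv2.imwrite(f"pics/{n}0.png",cv2.cvtColor(camera(n),cv2.COLOR_RGB2BGR))
    m=camera_model(n);print(n,np.round(m["K"],1).tolist(),np.round(m["R"],4).tolist(),np.round(m["t"],4).tolist())
s=read_state();print(s["time_s"],s["tcp_pos"],s["tcp_rot"],s["grip_width"],grasp_offset)
E
```

```text
scene [[390.1, 0.0, 251.0], [0.0, 390.1, 188.8], [0.0, 0.0, 1.0]] [[0.9438, 0.3304, -0.0098], [0.2477, -0.7266, -0.6408], [-0.2188, 0.6024, -0.7676]] [-0.54, -0.0945, 0.9928]
top [[410.5, 0.0, 260.6], [0.0, 410.5, 186.8], [0.0, 0.0, 1.0]] [[-0.1642, -0.9864, 0.0009], [-0.9663, 0.1607, -0.2009], [0.198, -0.0339, -0.9796]] [0.1066, 0.5619, 0.9205]
0.1 [ 0.21866694 -0.47689166  0.22612037] [[ 4.16690046e-01 -9.09048534e-01 -4.09402428e-04]
 [-9.09047597e-01 -4.16690210e-01  1.31771426e-03]
 [-1.36846021e-03 -1.76912124e-04 -9.99999048e-01]] 0.09184466883258949 0.0188
```

View pics/top0.png

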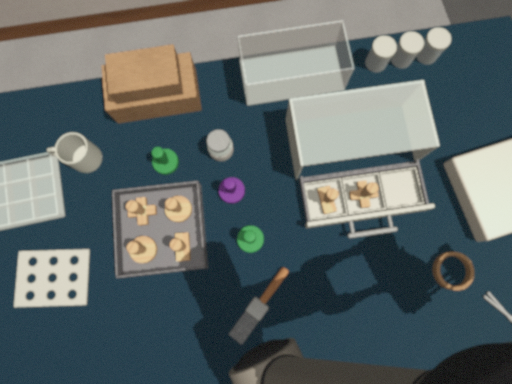

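View pics/scene0.png

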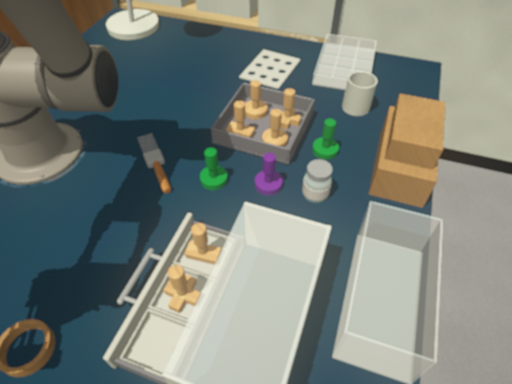

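The top view shows the oblong in the left tray at (328,197) and the cross in the middle tray at (365,190). The right tray, at (403,187), is empty, so the round is missing. Things that could be taken for it:
- Wooden round at (178,207) in the basket.
- Wooden round at (142,248) in the basket.
- Green stamps at (165,160) and (250,239), and the purple one at (231,189). These are look-alikes and stay alone.

Next is one close crop to check the choice and measure.

```bash
python3 - <<'E'
import cv2,numpy as np
a=cv2.imread("pics/top0.png")
f=lambda x,y,w,h,s:cv2.resize(a[y:y+h,x:x+w],None,fx=s,fy=s,interpolation=cv2.INTER_CUBIC)
A=f(106,176,104,104,4);B=f(280,150,160,104,4)[:, :384*2]
def grid(im,x0,y0):
    for x in range((-x0)%20,im.shape[1]//4,20): cv2.line(im,(4*x,0),(4*x,5),(0,0,255),2);cv2.putText(im,str(x+x0),(4*x,16),0,.35,(0,255,255),1)
    for y in range((-y0)%20,im.shape[0]//4,20): cv2.line(im,(0,4*y),(5,4*y),(0,0,255),2);cv2.putText(im,str(y+y0),(6,4*y+4),0,.35,(0,255,255),1)
grid(A,106,176)
B=f(294,154,96*1+50,80,4);grid(B,294,154)
H=A.shape[0]+B.shape[0]; 
cv2.imwrite("pics/crop1.png",cv2.resize(np.vstack([np.pad(A,((0,0),(0,max(0,B.shape[1]-A.shape[1])),(0,0))),B]),None,fx=.81,fy=.81,interpolation=cv2.INTER_AREA))
E
```

```text
(no output)
```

View pics/crop1.png

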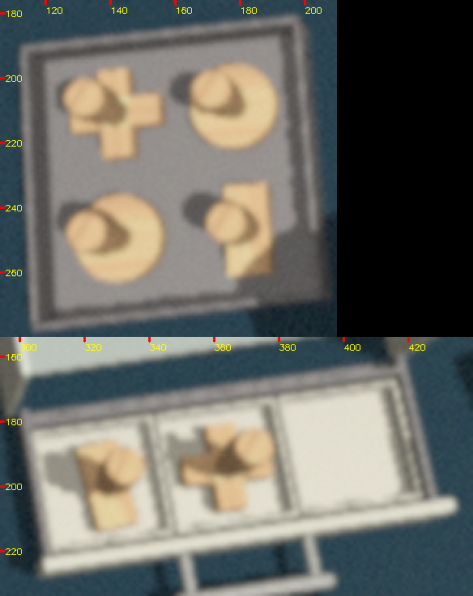

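The crop confirms that both wooden rounds have round disc feet. I choose the one at foot (178,208.7), grip top (172,203.5). The empty tray is the right-hand one. Now world positions.

```bash
cat > h.py <<'E'
from rig import *
import numpy as np
def w(n,u,v,z,m=None):
    m=m or camera_model(n);R=np.array(m["R"]);t=np.array(m["t"])
    d=R.T@np.linalg.inv(np.array(m["K"]))@[u,v,1];c=-R.T@t
    return c+d*(z-c[2])/d[2]
def px(n,X,m=None):
    m=m or camera_model(n);p=np.array(m["K"])@(np.array(m["R"])@X+np.array(m["t"]));return p[:2]/p[2]
E
python3 - <<'E'
from h import *
B=lambda x,y:(106+x/3.24,176+y/3.24)
D=lambda x,y:(294+x/3.24,154+(y-337)/3.24)
P=lambda s,p,z:print(s,np.round(w("top",*p,z)[:2],4))
P("A foot",B(233,106),.029);P("A top",B(214,89),.106)
P("B foot",B(119,238),.029);P("B top",B(86,232),.106)
P("ob foot",B(248,230),.029);P("ob top",B(231,223),.106);P("cr foot",B(117,113),.029);P("cr top",B(84,97),.106)
for q in((28,45),(298,22),(328,300),(38,328)):P("bask",B(*q),.055)
P("frontL",D(40,562),.051);P("frontR",D(457,502),.051)
for s,q in zip(("TL","TR","BR","BL"),((283,402),(386,385),(415,497),(303,515))):P("tray3"+s,D(*q),.01)
P("oblong2 top",D(126,464),.103);P("cross2 top",D(254,446),.103);P("cross2 foot",D(228,470),.027);P("obl2 foot",D(107,488),.027)
P("jar",(219,138),.085)
# scene view: oblong/cross grip tops in trays
for p in((199,226),(177,268)):P2=w("scene",*p,.103);print("scene top",P2[:2])
P3=w("scene",275,112,.106);print("scene A top?",P3[:2]);
for c in([.5,.15],):pass
E
```

```text
A foot [0.5567 0.2187]
A top [0.5567 0.2167]
B foot [0.4733 0.3133]
B top [0.4736 0.314 ]
ob foot [0.4636 0.2193]
ob top [0.4635 0.2165]
cr foot [0.5656 0.3049]
cr top [0.5658 0.3059]
bask [0.6216 0.3572]
bask [0.6062 0.1591]
bask [0.4033 0.1651]
bask [0.4177 0.3693]
frontL [ 0.4684 -0.0789]
frontR [ 0.4615 -0.3887]
tray3TL [ 0.5636 -0.2934]
tray3TR [ 0.5637 -0.3756]
tray3BR [ 0.4741 -0.3765]
tray3BL [ 0.4746 -0.2888]
oblong2 top [ 0.521  -0.1441]
cross2 top [ 0.5189 -0.235 ]
cross2 foot [ 0.5158 -0.235 ]
obl2 foot [ 0.5172 -0.1421]
jar [0.6986 0.0919]
scene top [ 0.52006174 -0.13769656]
scene top [ 0.5200646  -0.22863711]
scene A top? [0.55758749 0.21567266]
```

Emit:
move_arm:
  rows:
    - [0.62,[0,0,0],0.113]
    - [0.62,[0,0,0],0.113]
    - [0.62,[0,0,0],0.113]
    - [0.62,[0,0,0],0.113]
    - [0.62,[-20,-9,0],0]
    - [0.62,[-35,-16,0],0]
    - [0.62,[-35,-16,0],0]
    - [0.62,[-35,-16,0],0]
  grip_force: 15

```text
time_s: 0.77
tcp_pos: [0.2786, -0.352, 0.2262]
tcp_rot: [[-0.024, -1.0, -0.0], [-1.0, 0.024, 0.001], [-0.001, 0.0, -1.0]]
force: [0.7, -0.2, 0.1]
grip_width: 0.0569
```

Emit:
move_arm:
  rows:
    - [0.62,[-35,-16,0],0]
    - [0.62,[-35,-16,0],0]
    - [0.62,[-35,-16,0],0]
    - [0.62,[-35,-16,0],0]
    - [0.62,[-35,-16,0],0]
    - [0.62,[-35,-16,0],0]
    - [0.62,[-35,-16,0],0]
    - [0.62,[-35,-16,0],0]

```text
time_s: 1.43
tcp_pos: [0.4129, -0.0745, 0.2266]
tcp_rot: [[-0.022, -1.0, -0.0], [-1.0, 0.022, -0.0], [0.0, 0.0, -1.0]]
force: [0.9, -1.3, -0.2]
grip_width: 0.0568
```

Emit:
move_arm:
  rows:
    - [0.62,[-37,-17,0],0]
    - [0.62,[-37,-17,0],0]
    - [0.62,[-37,-17,0],0]
    - [0.62,[-37,-17,0],0]
    - [0.62,[-37,-17,0],0]
    - [0.62,[-37,-17,0],0]
    - [0.62,[-37,-17,0],0]
    - [0.62,[-36,-18,0],0]

```text
time_s: 2.1
tcp_pos: [0.5564, 0.2176, 0.2262]
tcp_rot: [[-0.022, -1.0, -0.001], [-1.0, 0.022, -0.0], [0.0, 0.001, -1.0]]
force: [2.2, -0.7, -0.4]
grip_width: 0.0573
```

```bash
python3 - <<'E'
from h import *
import cv2
s=read_state();m=camera_model("wrist");a=camera("wrist")
cv2.imwrite("pics/wr1.png",cv2.cvtColor(a,cv2.COLOR_RGB2BGR))
np.savez("m1.npz",K=m["K"],R=m["R"],t=m["t"])
print(s["tcp_pos"],s["time_s"]);print(px("wrist",np.array([.5567,.2175,.106]),m),px("wrist",np.array([.5567,.2175,.029]),m),px("wrist",np.append(s["tcp_pos"][:2],.106),m))
E
```

```text
[0.55635258 0.21761868 0.22624609] 2.1
[258.01743363 186.63038249] [257.94139278 168.27580027] [257.90002001 186.98681393]
```

View pics/wr1.png

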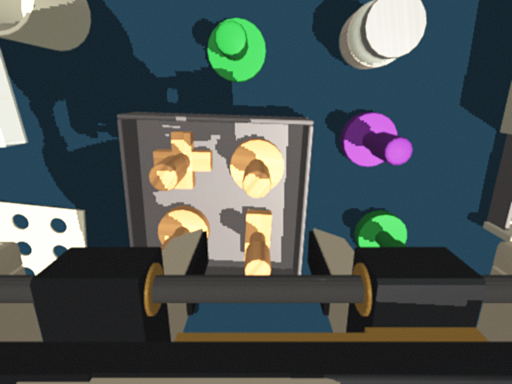

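The wrist view shows the chosen round at foot (257,167), grip near (257,183), matching the prediction of (258,168) and (258,187). Descend and grip.

Emit:
move_arm:
  rows:
    - [0.62,[0,0,30],0]
    - [0.62,[0,0,35],0]
    - [0.62,[0,0,35],0]
    - [0.62,[0,0,25],0]
    - [0.62,[0,0,20],0]
    - [0.62,[0,0,15],0]
    - [0.62,[0,0,0],0]
    - [0.4,[0,0,0],0]

```text
time_s: 2.82
tcp_pos: [0.5557, 0.2152, 0.0659]
tcp_rot: [[-0.022, -1.0, -0.002], [-1.0, 0.022, -0.001], [0.001, 0.002, -1.0]]
force: [0.6, 0.1, -0.3]
grip_width: 0.0536
```

Emit:
move_arm:
  rows:
    - [0.3,[0,0,0],0]
    - [0.2,[0,0,0],0]
    - [0.1,[0,0,0],0]
    - [0.1,[0,0,0],0]
    - [0.1,[0,0,0],0]
    - [0.1,[0,0,0],0]
    - [0.1,[0,0,-5],0]
    - [0.1,[0,0,-15],0]

```text
time_s: 3.48
tcp_pos: [0.5545, 0.2149, 0.0849]
tcp_rot: [[-0.022, -1.0, -0.005], [-1.0, 0.022, -0.001], [0.002, 0.005, -1.0]]
force: [-0.5, -1.0, -1.9]
grip_width: 0.0281
```

Emit:
move_arm:
  rows:
    - [0.1,[0,0,-20],0]
    - [0.1,[0,0,-20],0]
    - [0.1,[0,0,-20],0]
    - [0.1,[0,0,-20],0]
    - [0.1,[0,0,-20],0]
    - [0.1,[0,0,-20],0]
    - [0.1,[0,0,-20],0]
    - [0.1,[0,0,-15],0]
  grip_force: 20

```text
time_s: 4.15
tcp_pos: [0.5562, 0.2153, 0.2434]
tcp_rot: [[-0.022, -1.0, 0.001], [-1.0, 0.022, -0.0], [0.0, -0.001, -1.0]]
force: [-0.3, 0.5, -1.3]
grip_width: 0.0276
```

Emit:
move_arm:
  rows:
    - [0.1,[12,1,0],0]
    - [0.1,[20,2,0],0]
    - [0.1,[30,3,0],0]
    - [0.1,[30,3,0],0]
    - [0.1,[30,3,0],0]
    - [0.1,[30,3,0],0]
    - [0.1,[30,3,0],0]
    - [0.1,[30,3,0],0]

```text
time_s: 4.82
tcp_pos: [0.529, 0.0018, 0.2404]
tcp_rot: [[-0.022, -1.0, -0.002], [-1.0, 0.022, -0.0], [0.0, 0.002, -1.0]]
force: [1.3, 0.5, -1.6]
grip_width: 0.0276
```

Emit:
move_arm:
  rows:
    - [0.1,[30,3,0],0]
    - [0.1,[30,3,0],0]
    - [0.1,[30,3,0],0]
    - [0.1,[30,3,0],0]
    - [0.1,[30,3,0],0]
    - [0.1,[30,3,0],0]
    - [0.1,[30,3,0],0]
    - [0.1,[30,3,0],0]

```text
time_s: 5.48
tcp_pos: [0.4995, -0.2372, 0.2404]
tcp_rot: [[-0.023, -1.0, -0.002], [-1.0, 0.023, 0.001], [-0.001, 0.002, -1.0]]
force: [1.3, -0.1, -1.0]
grip_width: 0.0272
```

Emit:
move_arm:
  rows:
    - [0.1,[25,-5,0],0]
    - [0.1,[25,-6,0],0]
    - [0.1,[20,-6,0],0]
    - [0.1,[15,-5,0],0]
    - [0.1,[8,0,10],0]
    - [0.1,[0,0,20],0]
    - [0.1,[0,0,20],0]
    - [0.1,[0,0,10],0]

```text
time_s: 6.15
tcp_pos: [0.5188, -0.3278, 0.1775]
tcp_rot: [[-0.023, -1.0, -0.005], [-1.0, 0.023, 0.004], [-0.004, 0.005, -1.0]]
force: [-0.7, 0.1, -2.5]
grip_width: 0.0276
```

```bash
python3 - <<'E'
from h import *
import cv2
s=read_state();m=camera_model("wrist");a=camera("wrist")
b=camera("scene")
np.savez("m2.npz",K=m["K"],R=m["R"],t=m["t"])
print(s["tcp_pos"],s["time_s"])
for z in(.01,.018):
  for d in((43,43),(43,-43),(-43,-43),(-43,43)):
    p=px("wrist",np.array([.519+d[0]/1e3,-.331+d[1]/1e3,z]),m);cv2.circle(a,(int(p[0]),int(p[1])),2,(255,0,0) if z==.01 else(0,0,255),-1)
cv2.imwrite("pics/wr2.png",cv2.cvtColor(np.hstack([a[:,:,:],b[190:,0:270].repeat(1,0)[:384] if 0 else np.pad(b[190:,60:330],((0,190),(0,0),(0,0)))]),cv2.COLOR_RGB2BGR))
E
```

```text
[ 0.51883731 -0.32783929  0.17752719] 6.15
```

View pics/wr2.png

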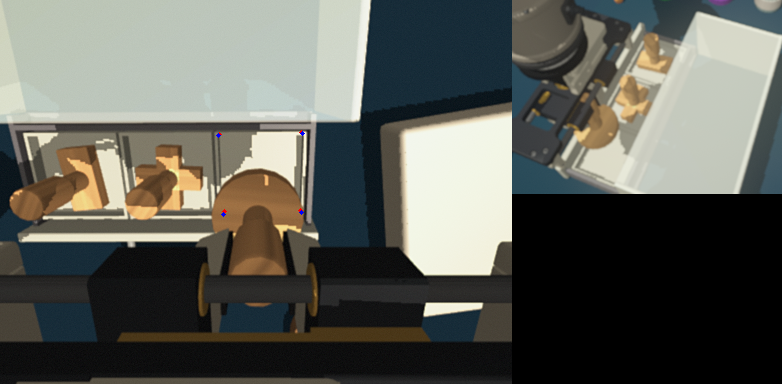

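The held round sits over the right-hand tray, and the projected tray square at (219–303, 133–213) matches the picture. Lower it, then finish in fine steps on force.

Emit:
move_arm:
  rows:
    - [0.1,[3,0,10],0]
    - [0.1,[0,0,20],0]
    - [0.1,[0,0,20],0]
    - [0.1,[0,0,20],0]
    - [0.1,[0,0,15],0]
    - [0.1,[0,0,10],0]
    - [0.1,[0,0,5],0]
    - [0.1,[0,0,0],0]

```text
time_s: 6.92
tcp_pos: [0.5209, -0.3319, 0.0812]
tcp_rot: [[-0.022, -1.0, -0.001], [-1.0, 0.022, 0.0], [-0.0, 0.001, -1.0]]
force: [-0.2, 0.6, -1.3]
grip_width: 0.0275
```

Emit:
move_arm:
  rows:
    - [0.1,[0,0,2],0]
    - [0.1,[0,0,2],0]
    - [0.1,[0,0,1],0]
    - [0.1,[0,0,1],0]
    - [0.1,[0,0,1],0]
    - [0.1,[0,0,1],0]
    - [0.1,[0,0,0],0]
    - [0.1,[0,0,0],0]

```text
time_s: 7.58
tcp_pos: [0.5211, -0.3319, 0.0737]
tcp_rot: [[-0.022, -1.0, -0.0], [-1.0, 0.022, -0.0], [0.0, 0.0, -1.0]]
force: [1.4, 0.9, -1.6]
grip_width: 0.0278
```

Emit:
move_arm:
  rows:
    - [0.1,[0,0,1],0]
    - [0.1,[0,0,1],0]
    - [0.1,[0,0,1],0]
    - [0.1,[0,0,1],0]
    - [0.1,[0,0,1],0]
    - [0.1,[0,0,1],0]
    - [0.1,[0,0,0],0]
    - [0.1,[0,0,0],0]

```text
time_s: 8.25
tcp_pos: [0.5211, -0.332, 0.0677]
tcp_rot: [[-0.022, -1.0, -0.0], [-1.0, 0.022, -0.0], [0.0, 0.0, -1.0]]
force: [0.0, -0.9, -0.1]
grip_width: 0.0279
```

Emit:
move_arm:
  rows:
    - [0.1,[0,0,1],0]
    - [0.1,[0,0,1],0]
    - [0.1,[0,0,1],0]
    - [0.1,[0,0,0],0]
    - [0.1,[0,0,0],0]
    - [0.1,[0,0,0],0]
    - [0.1,[0,0,0],0]
    - [0.1,[0,0,0],0]

```text
time_s: 8.92
tcp_pos: [0.5222, -0.3318, 0.0673]
tcp_rot: [[-0.022, -1.0, 0.003], [-1.0, 0.022, -0.001], [0.001, -0.003, -1.0]]
force: [-1.5, 4.8, 14.2]
grip_width: 0.0275
```

Contact at 14 N. Ease off 2 mm and release.

Emit:
move_arm:
  rows:
    - [0.1,[0,0,-1],0]
    - [0.1,[0,0,-1],0]
    - [0.1,[0,0,0],0]
    - [0.25,[0,0,0],0]
    - [0.35,[0,0,0],0]
    - [0.45,[0,0,0],0]
    - [0.5,[0,0,0],0]
    - [0.5,[0,0,0],0]

```text
time_s: 9.58
tcp_pos: [0.5208, -0.332, 0.0663]
tcp_rot: [[-0.022, -1.0, -0.001], [-1.0, 0.022, 0.0], [-0.0, 0.001, -1.0]]
force: [0.3, -0.5, -0.3]
grip_width: 0.0445
```

Emit:
move_arm:
  rows:
    - [0.5,[0,0,-8],0]
    - [0.5,[0,0,-15],0]
    - [0.5,[0,0,-20],0]
    - [0.5,[0,0,-25],0]
    - [0.5,[0,0,-25],0]
    - [0.5,[0,0,-20],0]
    - [0.5,[0,0,-10],0]
    - [0.5,[0,0,0],0]

```text
time_s: 10.25
tcp_pos: [0.522, -0.3327, 0.1927]
tcp_rot: [[-0.022, -1.0, 0.004], [-1.0, 0.022, -0.003], [0.003, -0.004, -1.0]]
force: [0.5, -0.0, 0.7]
grip_width: 0.0456
```

```bash
python3 - <<'E'
from h import *
import cv2
a=camera("wrist");b=camera("top")
cv2.imwrite("pics/wr3.png",cv2.cvtColor(np.hstack([a,np.pad(b[140:250,280:460],((0,274),(0,0),(0,0)))]),cv2.COLOR_RGB2BGR))
E
```

```text
(no output)
```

View pics/wr3.png

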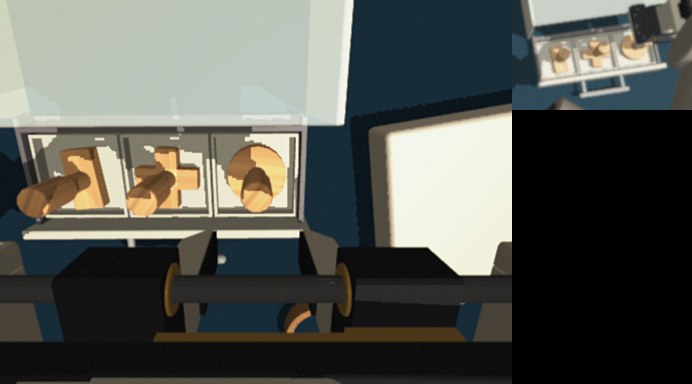

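All three stamps stand in their trays: round at (257,180), cross at (163,180), oblong at (70,180). Now go to the front of the handle with the fingers shut.

Emit:
move_arm:
  rows:
    - [0,[-8,14,0],0]
    - [0,[-16,25,0],0]
    - [0,[-16,25,0],0]
    - [0,[-16,25,0],0]
    - [0,[-16,25,0],0]
    - [0,[-15,23,0],0]
    - [0,[-8,12,0],0]
    - [0,[0,0,0],0]

```text
time_s: 11.02
tcp_pos: [0.3713, -0.2312, 0.1883]
tcp_rot: [[-0.022, -1.0, -0.004], [-1.0, 0.022, 0.003], [-0.003, 0.004, -1.0]]
force: [0.9, 0.3, -0.2]
grip_width: 0.0009
```

```bash
python3 - <<'E'
from h import *
for p in((350,235),(396,230)):print(w("top",*p,.031))
E
```

```text
[ 0.42593309 -0.17918149  0.031     ]
[ 0.41953969 -0.29034811  0.031     ]
```

Emit:
move_arm:
  rows:
    - [0,[4,0,20],0]
    - [0,[0,0,35],0]
    - [0,[0,0,35],0]
    - [0,[0,0,30],0]
    - [0,[0,0,25],0]
    - [0,[0,0,15],0]
    - [0,[0,0,6],0]
    - [0,[0,0,0],0]

```text
time_s: 11.68
tcp_pos: [0.3735, -0.2371, 0.0217]
tcp_rot: [[-0.022, -1.0, -0.003], [-1.0, 0.022, 0.003], [-0.003, 0.003, -1.0]]
force: [0.4, 0.7, 0.6]
grip_width: 0.0004
```

Emit:
move_arm:
  rows:
    - [0,[0,-5,0],0]
    - [0,[0,-5,0],0]
    - [0,[0,-4,0],0]
    - [0,[0,-4,0],0]
    - [0,[0,-4,0],0]
    - [0,[0,-4,0],0]
    - [0,[0,-4,0],0]
    - [0,[0,-4,0],0]

```text
time_s: 12.35
tcp_pos: [0.4086, -0.2384, 0.0239]
tcp_rot: [[-0.022, -1.0, 0.0], [-1.0, 0.022, -0.0], [0.0, -0.0, -1.0]]
force: [0.2, -0.1, 0.4]
grip_width: 0.0003
```

Emit:
move_arm:
  rows:
    - [0,[0,-3,0],0]
    - [0,[0,-4,0],0]
    - [0,[0,-4,0],0]
    - [0,[0,-4,0],0]
    - [0,[0,-5,0],0]
    - [0,[0,-5,0],0]
    - [0,[0,-5,0],0]
    - [0,[0,-5,0],0]

```text
time_s: 13.02
tcp_pos: [0.4435, -0.239, 0.0236]
tcp_rot: [[-0.022, -1.0, -0.0], [-1.0, 0.022, 0.0], [-0.0, 0.0, -1.0]]
force: [-2.0, 1.1, 1.9]
grip_width: 0.0008
```

Emit:
move_arm:
  rows:
    - [0,[0,-5,0],0]
    - [0,[0,-5,0],0]
    - [0,[0,-5,0],0]
    - [0,[0,-5,0],0]
    - [0,[0,-5,0],0]
    - [0,[0,-5,0],0]
    - [0,[0,-5,0],0]
    - [0,[0,-5,0],0]

```text
time_s: 13.68
tcp_pos: [0.4835, -0.2399, 0.0236]
tcp_rot: [[-0.022, -1.0, -0.0], [-1.0, 0.022, 0.0], [-0.0, 0.0, -1.0]]
force: [-2.5, 2.1, 0.5]
grip_width: 0.0002
```

```bash
python3 - <<'E'
from h import *
import cv2
s=read_state();print(s["tcp_pos"],s["force"])
a=camera("wrist");b=camera("scene")
cv2.imwrite("pics/wr4.png",cv2.cvtColor(np.hstack([a[:300],b[84:,60:340]]),cv2.COLOR_RGB2BGR))
E
```

```text
[ 0.48352738 -0.23994413  0.02360088] [-2.51605342  2.12659601  0.48418378]
```

View pics/wr4.png

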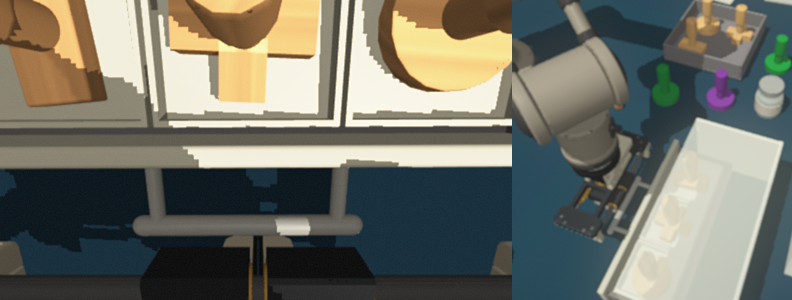

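The stamps stand as the drawer slides, and the fingers press the bar at (260,225) in the wrist view. Carry on.

Emit:
move_arm:
  rows:
    - [0,[0,-5,0],0]
    - [0,[0,-5,0],0]
    - [0,[0,-5,0],0]
    - [0,[0,-5,0],0]
    - [0,[0,-5,0],0]
    - [0,[0,-5,0],0]
    - [0,[0,-4,0],0]
    - [0,[0,-3,0],0]

```text
time_s: 14.45
tcp_pos: [0.5208, -0.241, 0.0238]
tcp_rot: [[-0.022, -1.0, 0.0], [-1.0, 0.022, -0.0], [0.0, -0.0, -1.0]]
force: [-2.9, -1.7, 0.3]
grip_width: 0.0004
```

Emit:
move_arm:
  rows:
    - [0,[0,-2,0],0]
    - [0,[0,-2,0],0]
    - [0,[0,-2,0],0]
    - [0,[0,-1,0],0]
    - [0,[0,-1,0],0]
    - [0,[0,-1,0],0]
    - [0,[0,0,0],0]
    - [0,[0,0,0],0]

```text
time_s: 15.12
tcp_pos: [0.5293, -0.241, 0.0237]
tcp_rot: [[-0.022, -1.0, 0.0], [-1.0, 0.022, -0.0], [0.0, -0.0, -1.0]]
force: [-0.9, -1.4, 0.4]
grip_width: 0.0004
```

Emit:
move_arm:
  rows:
    - [0,[0,-1,0],0]
    - [0,[0,-1,0],0]
    - [0,[0,-1,0],0]
    - [0,[0,-1,0],0]
    - [0,[0,-1,0],0]
    - [0,[0,0,0],0]
    - [0,[0,0,0],0]
    - [0,[0,0,0],0]

```text
time_s: 15.78
tcp_pos: [0.5334, -0.2411, 0.0237]
tcp_rot: [[-0.022, -1.0, -0.002], [-1.0, 0.022, 0.0], [-0.0, 0.002, -1.0]]
force: [-6.3, -2.5, 3.1]
grip_width: 0.0004
```

Moved 4.1 mm of 5 and the force rose to 6 N, so it is near the stop. Push a little more to confirm.

Emit:
move_arm:
  rows:
    - [0,[0,-1,0],0]
    - [0,[0,0,0],0]
    - [0,[0,-1,0],0]
    - [0,[0,0,0],0]
    - [0,[0,0,0],0]
    - [0,[0,0,0],0]
    - [0,[0,0,0],0]
    - [0,[0,0,0],0]

```text
time_s: 16.45
tcp_pos: [0.5335, -0.2411, 0.0236]
tcp_rot: [[-0.022, -1.0, -0.006], [-1.0, 0.022, 0.001], [-0.001, 0.006, -1.0]]
force: [-11.9, -2.3, 7.4]
grip_width: 0.0008
```

Hard against the stop. Back away, then up.

Emit:
move_arm:
  rows:
    - [0,[0,3,0],0]
    - [0,[0,6,0],0]
    - [0,[0,12,0],0]
    - [0,[0,20,0],0]
    - [0,[0,25,0],0]
    - [0,[0,25,0],0]
    - [0,[0,20,0],0]
    - [0,[0,10,0],0]

```text
time_s: 17.12
tcp_pos: [0.4132, -0.2379, 0.0237]
tcp_rot: [[-0.023, -1.0, -0.001], [-1.0, 0.023, 0.001], [-0.001, 0.001, -1.0]]
force: [1.7, -0.1, -0.5]
grip_width: 0.0004
```

Emit:
move_arm:
  rows:
    - [0,[0,0,-15],0]
    - [0,[0,0,-25],0]
    - [0,[0,0,-30],0]
    - [0,[0,0,-30],0]
    - [0,[0,0,-30],0]
    - [0,[0,0,-20],0]
    - [0,[0,0,-10],0]
    - [0,[0,0,0],0]

```text
time_s: 17.78
tcp_pos: [0.417, -0.2395, 0.1865]
tcp_rot: [[-0.022, -1.0, 0.006], [-1.0, 0.022, -0.004], [0.004, -0.006, -1.0]]
force: [0.2, 0.3, -0.5]
grip_width: 0.0005
```

```bash
python3 - <<'E'
from h import *
import cv2
s=read_state();print(s["time_s"],s["tcp_pos"],s["force"])
a=camera("top");b=camera("scene")
c=lambda i:cv2.resize(i,(600,300),interpolation=cv2.INTER_CUBIC)
cv2.imwrite("pics/end.png",cv2.cvtColor(np.vstack([c(a[100:280,90:450]),c(b[70:370,100:400][:, :])]),cv2.COLOR_RGB2BGR))
E
```

```text
17.7833 [ 0.41702793 -0.23954024  0.18654931] [ 0.20053803  0.30283061 -0.53671662]
```

View pics/end.png

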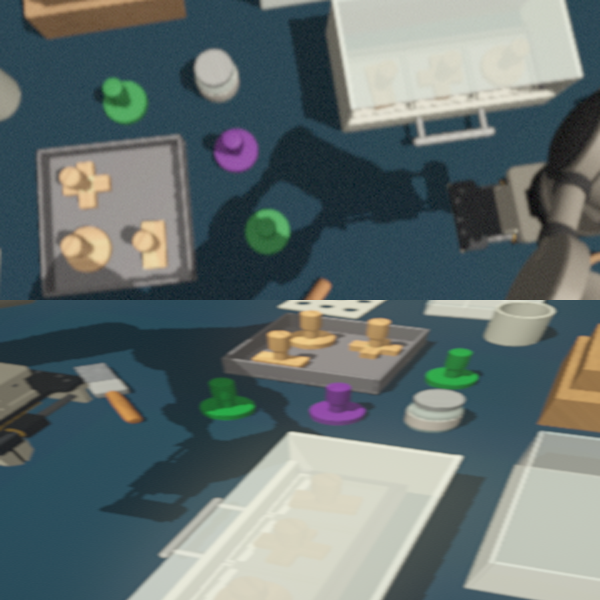

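The drawer is home and three stamps stand under the clear top. The cross, round and oblong still stand in the basket, and the jar at (215,75) in the crop has not moved. Handing in.

```bash
python3 -c "
from rig import *
print(sign_off())"
```

```text
the job is handed in; nothing more can be done
None
```

The missing shape was the round. I lifted one of the two wooden round stamps from the basket and lowered it into the empty right-hand tray until it touched, at about 14 N. I then released it and pushed the drawer home by its handle at about 60 mm/s.

**Last checks:**
- **Drawer:** it met a firm stop. The last 2 mm of commanded push moved it 0.1 mm, at about 12 N.
- **Stamps in the drawer:** the final pictures show three upright stamps under the clear top. That view is faint, but the stamps also looked upright at mid-push.
- **Basket:** the cross, the oblong and the other round still stand in it.
- **Jar and look-alikes:** the jar and the green and purple stamps appear untouched, judged by eye from the pictures.
- **Arm:** it is clear of everything, at 17.8 s on the robot's clock before the last two camera calls.

No check failed or disagreed. Handing in gave no verdict, so the result itself is unconfirmed.

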